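# Lock the filter cup up into the oil filter head

## Robot

A 6-joint arm with a two-finger parallel gripper is mounted at the origin on the work surface. World frame = base frame: x ahead of the robot, y to its left, z up, the work surface at z = 0. Lengths are in m, angles in degrees, forces in N, time in s.
With the tool pointing down it reaches from about 0.4 to 0.825 m from the base axis. Payload 7 kg.
Tool frame: the origin (TCP) lies midway between the tips of the shut fingers; the grasp point (between the pads) lies 19 mm behind it; z points along the fingers, y is the line along which they close (so a half turn about z gives the same grasp; the last joint's range is limited). The gripper opens to 88 mm and grips with 3 to 60 N. Pads are 19 mm wide; open, the fingers measure 130 mm over their backs; the gripper's body (78 mm by 193 mm) begins 47 mm behind the grasp point.
Start: joints at [-54.884, 20.546, 0.682, 0, -70.136, -16.507], TCP at [0.215, -0.64, 0.227] pointing down, gripper open.
Joint ranges: [-176.03, 176.03], [-82.01, 121.73], [-58.28, 71.71], [-173.87, 95.51], [-174.79, -0.11], [-173.66, 173.66]. Speed limits (degrees/s): [136.94, 136.94, 172.46, 180, 180, 180].

## Interface

Orientations are given as [roll, pitch, yaw] about the fixed x, y, z axes, in that order (R = Rz(yaw) Ry(pitch) Rx(roll)).
In Python, from plant import ctrl gives the robot as it stands.
- The arm moves only by the tool step_arm, never from a script. Its argument "rows" is a list of rows, each a list of 3 entries, a list of its own where there are three numbers: the closure, from 0 (fully open) to 1 (shut), then the shift along the world's x, y, z in mm, then the turn, a rotation vector about the world's x, y, z in rad. A call has exactly 5 rows; each row is the pose to reach, as a shift and turn from the pose commanded when the call began; what a row does not reach only later rows make up. A row lasts 1/12 s, in which the tool goes at most 41.7 mm and 7.16 degrees, less where a joint would pass 70% of its speed; a pose out of reach is approached as far as the arm can. A call with a gripper value outside its range is refused whole. The fingers move at their own pace and stop on an object; the grip force is fixed at half the most. Time passes only in rows, so rows that repeat a pose let the fingers close, or fill a call up. It gives the time, the measured TCP pose, the force, the opening and the grip force at its end, in the units of the state.
- ctrl.get_obs(): the state, without advancing time (a new reading comes with each control period).
- ctrl.snapshot(name): name is "scene" or "side" or "wrist"; returns the picture (420x560x3 uint8, red, green, blue); there is no depth.
- ctrl.camera_model(name): a dict with "intrinsics" (3x3 intrinsics, pixels), "R" (3x3) and "t" (3): a world point X has camera coordinates R X + t. Camera axes: x right, y down, z forward; pixel columns grow to the right and rows downward; lengths in m; the calibration is good to about 2 mm. A picture is of the moment at which its call begins: read the wrist's pose just before it. camera_model takes no time and is no camera call; for the wrist camera it gives the pose at the moment of the call.
- ctrl.close_job(): hands the job in; it is judged then, once.
The state is a dict: "clock": time; "joint_pos": joint angles; "qvel": joint speeds; "tau": joint torques, N m; "tool_pos": TCP position; "orientation": TCP orientation; "force": force on the tool from outside, world axes, zero at the start; "moment": the same for the moment, N m; "opening": finger opening in m; "gripper_force": force on a finger pad.
Only numpy, scipy, OpenCV 4.12 (cv2) and the standard library are available. Lean on these libraries where they do the work, as an engineer would, in place of code of your own. Each camera call takes 0.05 s, during which the arm holds its last target. There are 200 camera calls.

## Task

The lugged filter cup is drying in the rack with its handle tucked under the rack's roof: lift it out by its round body, stand it upright on the open bench quite clear of the rack, and let go of it. Then take it again by its handle, raise it into the filter head from below and twist it until its lugs lock home, so that it hangs there by itself with its handle in the locked direction. Leave the two plain cups, the spray can and the drinking cup standing where they are.

Things in the scene. Friction and masses are not known exactly. Their poses are not given: they have to be found in the camera images.
- cup_mid (a point): The filter cup: upright steel cylinder 58 mm across, 90 mm tall, closed by a screen on top; this point is on its axis, 45 mm above its underside, z up. A straight handle sticks out level along its -x. It is the only one of three cups with lugs. About 0.25 kg (varies by a quarter), mostly in the body. It stands in front of any of the rack's three bays, handle under the roof.
- cup_handle (a point): Where to take the filter cup's handle: 118 mm from the cup's axis (along -x), 30 mm above its underside; axes as cup_mid. The black grip is 18 mm wide (y), 20 mm tall and runs from 41 to 155 mm from the axis; a 12 mm wide neck joins it to the body. The handle's centre line is 30 mm above the underside throughout.
- cup_lug (a point): Tip of the filter cup's lug over the handle, 38 mm from the axis along the cup's -x; axes as cup_mid. A second lug is opposite, at +x. Each lug spans 34 degrees, juts 9 mm out of the body and lies 77 to 84 mm above the cup's underside.
- head: The fixed oil filter station: origin on the bench below the head's upright axis. Round aluminium head, 96 mm outside, mouth open downward 165 mm above the bench, top of its boss 233 mm. Base plate 8 mm thick below it (x -65 to 85 mm, y -130 to 60 mm). The locked cup's handle points along the head's -x. Angles here: counterclockwise from above, from head +x.
- mount (a point): Centre of the head's mouth: on its axis, 165 mm above the bench; axes as head. In the mouth is a flange 6 mm thick with a 65 mm bore (3.5 mm play round the cup) and two gaps for the lugs. The cup's rim meets the ceiling when its underside is 101 mm above the bench; lugs clear the flange from 94 mm up.
- gap (a point): One of the two lug gaps in the flange (50 degrees wide, centred at 120 and 300 degrees, under raised ribs, 20 mm wide, 9 mm proud): this point is 38 mm from the axis at 120 degrees, at the mouth. The cup goes up with its handle pointing from the axis to this side; the handle cannot go at 300 degrees (column). Play about 8 degrees either way.
- seat (a point): Where the handle-side lug ends: on the flange, 38 mm from the axis along head -x, 171 mm above the bench. From the gap twist 60 degrees counterclockwise seen from above, underside of the cup held at 98 to 101 mm to pass a ridge 3 mm high; a stop comes 4 degrees beyond. Then lower: lugs rest on the flange behind the ridge, underside 94 mm above the bench, held by gravity.
- column (a point): Top of the station's column, 34 mm square, 258 mm tall (a 52 mm round gauge on top, to 273 mm), 105 mm from the head's axis at 285 degrees; a pipe joins it to the head at 220 mm height.
- rack: The fixed steel drying rack: origin on the bench below the middle of its roof's front edge. Walls 4 mm thick at x = -158, -50, 50 and 158 mm and along the back (y = 130 mm) make three bays. The cups stand on the bench in front of them at x about -100, 0, 100 mm, y about -60 mm, handles pointing to +y into the bays.
- roof_edge (a point): Middle of the front edge of the rack's roof, on its top, 62 mm above the bench; axes as rack. The roof is 320 mm wide (x), 132 mm deep (to +y) and 7 mm thick, its underside 55 mm above the bench; small boxes on its back half reach 102 mm.
- plain_tall_mid (a point): Bystander in a bay: plain steel cup without lugs, 54 mm across, 90 mm tall, same sort of handle along its -x (to 155 mm from its axis); the point is on its axis, half-way up.
- plain_wide_mid (a point): Bystander in a bay: plain steel cup without lugs, 66 mm across, 66 mm tall, same sort of handle along its -x; the point is on its axis, half-way up.
- spray_can_mid (a point): Bystander: spray can 65 mm across, 190 mm tall, near the head; the point is half-way up.
- lidded_cup_mid (a point): Bystander: paper drinking cup with black lid, 84 mm across at the top, 111 mm tall, near the head; the point is half-way up.
Not all that is in view belongs to the job. What is shaped like the part that bears cup_mid but orange is not meant.

How it is judged (in metres and radians):
On the way, in this order (a step that is already met when the one before it is completed fails the run):
1. the filter cup stands upright on the bench, let go, cup and handle quite clear of the rack (y of cup_mid in the frame of rack below -0.06 m and y of cup_handle in the frame of rack below -0.045 m and angle between cup_mid's own z axis and vertical below 0.05 rad and height (world z) of cup_mid below 0.056 m and contact force between the fingers and cup below 0.1 N and linear speed of cup below 0.02 m/s), for 0.2 s.
2. the filter cup is locked in the head (horizontal distance between cup_mid and mount below 0.008 m and z of cup_mid in the frame of mount between -0.029 and -0.0235 m and angle between the x axis of cup_mid and the x axis of head, either way round below 0.14 rad and angle between cup_mid's own z axis and vertical below 0.08 rad), for 0.2 s.
At the end, for the whole second after the job is handed in: The filter cup hangs at rest in the head: its axis within 8 mm of the head's axis, its underside 91 to 96.5 mm above the bench (lugs down on the flange), handle within 8 degrees of the locked direction, upright within 4.5 degrees, let go (all of step 2 and linear speed of cup below 0.02 m/s and angular speed of cup below 0.2 rad/s); the robot touches nothing.
It fails at once if a bystander is shifted more than 30 mm or tipped over (distance of any of plain_tall_mid, plain_wide_mid, spray_can_mid, lidded_cup_mid from where it was at the start of the episode above 0.03 m or angle between any of plain_tall_mid, plain_wide_mid, spray_can_mid, lidded_cup_mid's own z axis and vertical above 0.4 rad).
It also fails if it takes over 54 s, if anything falls off the work surface, if the arm or the gripper's body presses on something with over 40 N, if the wrist force passes 120 N, or if a joint passes its speed limit or range.

## Working session

There is one attempt and no reset: what is moved stays moved. The work goes in short steps, Python scripts to look and compute and a tool call to move; the robot and the scene stay as the last step left them, time stands still between calls to the robot, and variables do not carry over. Pictures are saved under pics/ and viewed, at most 11 in all, crops included, and the job is handed in when it is done.

Besides the shell and the picture viewer there is one more tool, called after "Emit:" as name(argument=value, ...) on one line, values as JSON. step_arm: Moves the arm, as the interface text tells. Its arguments: {"type":"object","properties":{"rows":{"type":"array"}},"required":["rows"]}

```bash
mkdir -p pics; ls; python3 - <<'E'
from plant import ctrl
import cv2,numpy as np
print(ctrl.get_obs())
for n in ["scene","side","wrist"]:
    m=ctrl.camera_model(n); print(n,np.round(m["intrinsics"],1).tolist(),np.round(m["R"],3).tolist(),np.round(m["t"],3).tolist())
    cv2.imwrite(f"pics/{n}0.png",ctrl.snapshot(n)[:,:,::-1])
E
```

```text
pics
{'clock': 0.0, 'joint_pos': array([-5.48837837e+01,  2.05896311e+01,  6.32210291e-01, -2.07615025e-02,
       -7.01353977e+01, -1.65072509e+01]), 'qvel': array([-0.07121417,  0.08242078, -0.03133339,  0.0107425 , -0.05568115,
       -0.04812415]), 'tau': array([ 1.17770705e-04, -5.82722032e+01,  2.93058336e+01,  6.99735403e+00,
        6.91729132e-03, -1.60240966e-04]), 'tool_pos': array([ 0.21521486, -0.63923954,  0.22562916]), 'orientation': array([ 1.79905461e+02, -7.66308337e-03, -1.61398099e+02]), 'force': array([ 0.04568208, -0.81091567, -0.03898974]), 'moment': array([ 0.08256577, -0.03215289, -0.00891564]), 'gripper_force': 0.0, 'opening': 0.08758221219596717}
scene [[544.3, 0.0, 288.7], [0.0, 544.3, 211.2], [0.0, 0.0, 1.0]] [[-0.203, 0.979, -0.002], [0.697, 0.143, -0.703], [-0.688, -0.144, -0.711]] [0.087, -0.316, 2.005]
side [[386.8, 0.0, 285.5], [0.0, 386.8, 206.1], [0.0, 0.0, 1.0]] [[-0.872, -0.489, -0.015], [-0.304, 0.566, -0.766], [0.383, -0.664, -0.642]] [0.568, 0.279, 1.017]
wrist [[323.0, 0.0, 277.3], [0.0, 323.0, 210.6], [0.0, 0.0, 1.0]] [[-0.318, 0.948, 0.002], [0.909, 0.305, 0.285], [0.269, 0.092, -0.959]] [0.674, -0.036, 0.392]
```

View pics/scene0.png

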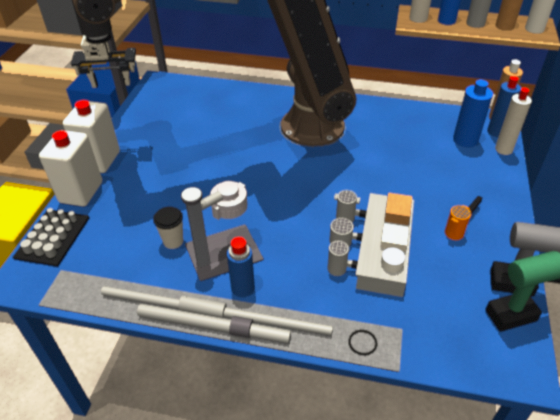

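View pics/side0.png

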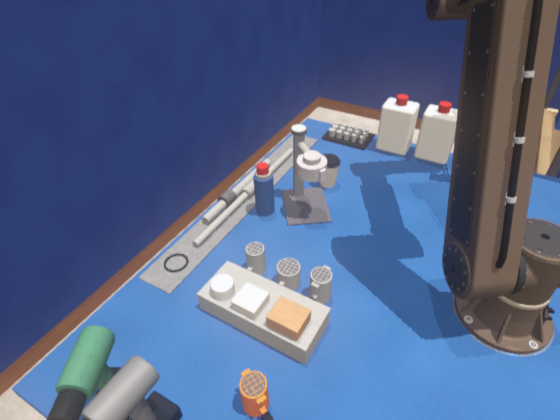

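The scene view shows three steel cups: A (347,203), B (342,232) and C (339,258). An orange decoy is at (458,222), which is not meant. The rack is around (385,245), the head at (229,197), the column top at (192,195), the can at (240,268) and the drinking cup at (170,228). Next I'll take a close crop to find which cup has the lugs.

```bash
python3 - <<'E'
import cv2,numpy as np
a=cv2.imread("pics/scene0.png")[180:300,310:420]; b=cv2.imread("pics/side0.png")[230:350,190:340]
f=lambda i:cv2.resize(i,None,fx=4.3 if i is a else 2.6,fy=4.3 if i is a else 2.6,interpolation=cv2.INTER_CUBIC)
A=cv2.resize(a,(400,436),interpolation=cv2.INTER_CUBIC);B=cv2.resize(b,(400,320),interpolation=cv2.INTER_CUBIC)
o=np.zeros((436,800,3),np.uint8);o[:,:400]=A;o[:320,400:]=B
cv2.imwrite("pics/crop1.png",o)
a=cv2.imread("pics/scene0.png")[170:300,150:270]
b=cv2.imread("pics/side0.png")[115:230,240:350]
o=np.zeros((433,800,3),np.uint8);o[:,:400]=cv2.resize(a,(400,433),interpolation=cv2.INTER_CUBIC);o[:418,400:]=cv2.resize(b,(400,418),interpolation=cv2.INTER_CUBIC)
cv2.imwrite("pics/crop2.png",o)
E
```

```text
(no output)
```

View pics/crop1.png

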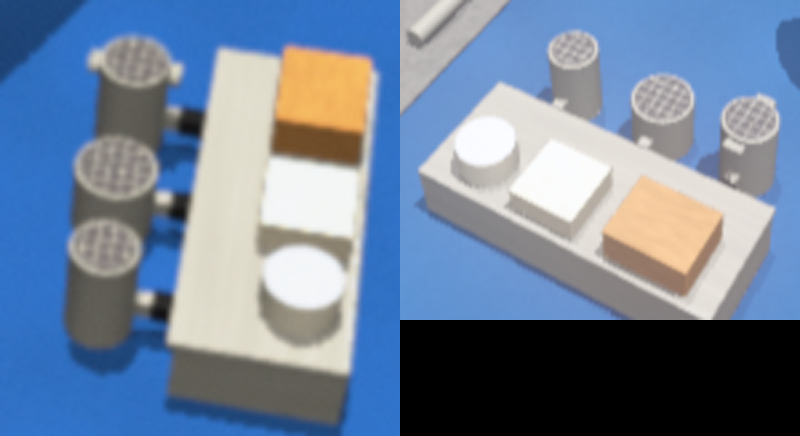

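View pics/crop2.png

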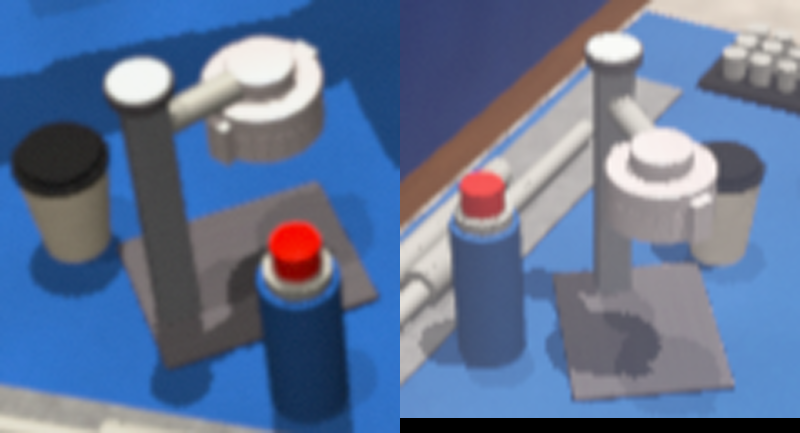

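Cup A at scene (347,203) is the only one with two lugs, at crop pixels (95,62) and (172,72). That makes it the filter cup, in the rack's bay nearest the robot. B is the wide plain cup and C the tall plain cup. The second crop shows the head's boss at (263,65), a rib at (305,50), the gauge at (138,80) and the plate corners.

```bash
cat > h.py <<'E'
from plant import ctrl
import numpy as np
from scipy.optimize import least_squares
def proj(m,X):
    c=m["R"]@np.asarray(X).T+np.array(m["t"])[:,None]; p=m["intrinsics"]@c; return (p[:2]/p[2]).T
def pose(p,L):
    L=np.asarray(L,float);c,s=np.cos(p[2]),np.sin(p[2])
    return np.c_[p[0]+c*L[:,0]-s*L[:,1],p[1]+s*L[:,0]+c*L[:,1],L[:,2]]
def fit(obs,p0):  # obs: list of (cam model, local pts, pixels)
    f=lambda p:np.concatenate([(proj(m,pose(p,L))-np.array(px)).ravel() for m,L,px in obs])
    r=least_squares(f,p0,loss="soft_l1",f_scale=1.5); return r.x,f(r.x).reshape(-1,2)
E
python3 - <<'E'
from h import *
S,D=ctrl.camera_model("scene"),ctrl.camera_model("side")
s1=lambda a:[(310+u*.275,180+v*.2752) for u,v in a]; d1=lambda a:[(190+(u-400)*.375,230+v*.375) for u,v in a]
s2=lambda a:[(150+u*.3,170+v*.3) for u,v in a]; d2=lambda a:[(240+(u-400)*.275,115+v*.275) for u,v in a]
R=lambda x:np.round(x,3).tolist()
x,r=fit([(S,[(-.16,0,.062),(.16,0,.062),(.16,.132,.062),(-.16,.132,.062)],s1([(220,50),(170,345),(352,372),(375,72)])),
 (D,[(-.16,0,.062),(.16,0,.062),(.16,.132,.062)],d1([(773,212),(500,85),(421,172)]))],[.5,.1,0]); print("rack",R(x),R(r))
b=[27.2e-3,-101.4e-3,.273]
x,r=fit([(S,[(-.065,-.13,.008),(.085,-.13,.008),(.085,.06,.008),(-.065,.06,.008),(0,0,.233),b],s2([(122,248),(168,365),(378,295),(318,185),(263,63),(138,80)])),
(D,[(-.065,-.13,.008),(.085,-.13,.008),(.085,.06,.008),(-.065,.06,.008),(0,0,.233),b],d2([(700,265),(555,275),(577,400),(733,388),(662,150),(614,48)]))],[.5,-.2,0]);print("head",R(x),R(r))
for n,z,a,d in [("cup",.09,s1([(136,61)]),d1([(749,118)])),("wide",.066,s1([(117,167)]),d1([(662,99)])),("tall",.09,s1([(105,248)]),d1([(574,48)])),("can",.19,s2([(295,240)]),d2([(482,185)])),("paper",.111,s2([(60,155)]),d2([(735,165)]))]:
    x,r=fit([(S,[(0,0,z)],a),(D,[(0,0,z)],d)],[.5,0,0]);print(n,R(x[:2]),R(r))
x,r=fit([(S,[(-.038,0,.084),(.038,0,.084),(0,0,.09)],s1([(175,70),(95,61),(136,61)])),(D,[(-.038,0,.084),(.038,0,.084),(0,0,.09)],d1([(734,146),(765,101),(749,118)]))],[.4,0,-1.6]);print("cuplugs",R(x),R(r))
E
```

```text
rack [0.544, 0.243, -0.016] [[0.142, -1.28], [-0.058, -1.396], [0.206, -0.122], [1.277, -0.804], [0.509, -1.305], [-0.771, -1.228], [-1.939, -0.477]]
head [0.623, -0.12, 0.611] [[-1.083, -2.676], [0.03, -0.179], [1.336, -0.362], [1.116, -2.51], [-0.191, -1.749], [0.872, -0.802], [-0.746, -1.433], [-1.166, -1.251], [-1.922, -0.848], [-0.032, -1.083], [-0.631, -1.528], [-0.31, -0.615]]
cup [0.443, 0.181] [[0.121, -0.75], [-0.362, -0.26]]
wide [0.541, 0.181] [[0.34, -0.789], [-0.364, -0.63]]
tall [0.646, 0.183] [[-0.06, -1.116], [-0.788, -0.279]]
can [0.765, -0.057] [[0.299, -0.671], [-0.508, -1.361]]
paper [0.635, -0.304] [[0.292, -3.742], [-1.849, -1.92]]
cuplugs [0.443, 0.18, -1.566] [[1.966, -0.18], [-1.539, -1.196], [0.048, -0.918], [-0.872, 0.978], [-0.173, -2.096], [-0.08, -0.244]]
```

Emit:
step_arm(rows=[[0,[18,37,5],[0,0,0]],[0,[36,74,10],[0,0,0]],[0,[54,111,15],[0,0,0]],[0,[72,148,20],[0,0,0]],[0,[90,185,25],[0,0,0]]])

```text
clock: 0.57
tool_pos: [0.3055, -0.4529, 0.2514]
orientation: [180.0, -0.0, -161.4]
force: [1.2, -0.2, 0.1]
opening: 0.0878
gripper_force: 0.0
```

Emit:
step_arm(rows=[[0,[16,37,0],[0,0,0]],[0,[32,74,0],[0,0,0]],[0,[48,111,0],[0,0,0]],[0,[64,148,0],[0,0,0]],[0,[80,185,0],[0,0,0]]])

```text
clock: 0.98
tool_pos: [0.3855, -0.2678, 0.2516]
orientation: [-180.0, 0.0, -161.4]
force: [1.0, -0.2, 0.8]
opening: 0.0878
gripper_force: 0.0
```

Emit:
step_arm(rows=[[0,[7,38,0],[0,0,0.06]],[0,[14,76,0],[0,0,0.12]],[0,[21,114,0],[0,0,0.18]],[0,[28,152,0],[0,0,0.24]],[0,[35,190,0],[0,0,0.3]]])

```text
clock: 1.4
tool_pos: [0.4201, -0.0778, 0.2518]
orientation: [-180.0, 0.0, -144.0]
force: [1.0, -0.7, -0.8]
opening: 0.0875
gripper_force: 0.0
```

Emit:
step_arm(rows=[[0,[3,35,0],[0,0,0.07]],[0,[6,70,0],[0,0,0.14]],[0,[9,105,0],[0,0,0.21]],[0,[12,140,0],[0,0,0.28]],[0,[15,170,0],[0,0,0.335]]])

```text
clock: 1.82
tool_pos: [0.435, 0.0924, 0.2517]
orientation: [-180.0, 0.0, -124.8]
force: [0.2, -0.9, 0.0]
opening: 0.0874
gripper_force: 0.0
```

```bash
python3 - <<'E'
from h import *; import cv2
o=ctrl.get_obs(); m=ctrl.camera_model("wrist"); im=ctrl.snapshot("wrist"); np.savez("w1.npz",R=m["R"],t=m["t"],K=m["intrinsics"])
print(o["clock"],o["tool_pos"],o["orientation"],o["joint_pos"],o["qvel"])
cv2.imwrite("pics/w1.png",im[:,:,::-1])
for X in [(.443,.181,.09),(.443,.143,.084),(.443,.219,.084),(.541,.181,.066),(.388,.246,.062)]: print(X,proj(m,[X]))
E
```

```text
1.8167 [0.43499779 0.09243727 0.2516834 ] [-1.79997853e+02  3.24109732e-02 -1.24750724e+02] [ 3.75391171e+01 -2.88699998e+00 -2.43838093e+01 -8.40015437e-03
 -6.84716627e+01 -7.22867610e+01] [38.23644181 11.04795488  9.92054692  0.20291322  0.81694058 -1.34327601]
(0.443, 0.181, 0.09) [[317.48294276 262.760281  ]]
(0.443, 0.143, 0.084) [[297.72610912 233.90342264]]
(0.443, 0.219, 0.084) [[335.01025063 285.54223011]]
(0.541, 0.181, 0.066) [[246.86355773 296.23801631]]
(0.388, 0.246, 0.062) [[383.12296104 269.23147724]]
```

View pics/w1.png

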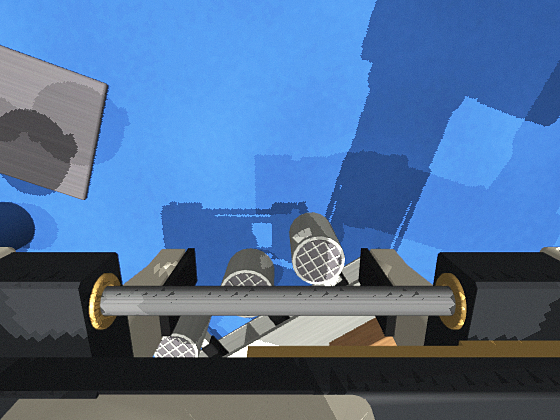

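The wrist view shows the lugged cup's top at (318,261), against a predicted (317,263), and its lug at (302,230). The estimate is good to about 2 mm. Now I'll grasp the body at the diagonal.

Emit:
step_arm(rows=[[0,[2,25,0],[0,0,0]],[0,[4,50,0],[0,0,0]],[0,[6,75,-10],[0,0,0]],[0,[8,89,-30],[0,0,0]],[0,[8,89,-60],[0,0,0]]])

```text
clock: 2.28
tool_pos: [0.4451, 0.1826, 0.1928]
orientation: [-179.9, 0.3, -124.9]
force: [0.9, -0.1, -0.4]
opening: 0.0875
gripper_force: 0.0
```

Emit:
step_arm(rows=[[0,[0,0,-25],[0,0,0]],[0,[0,0,-50],[0,0,0]],[0,[0,0,-75],[0,0,0]],[0,[0,0,-100],[0,0,0]],[0,[0,0,-120],[0,0,0]]])

```text
clock: 2.7
tool_pos: [0.4427, 0.1787, 0.0698]
orientation: [180.0, -0.1, -125.0]
force: [-0.4, 0.0, -0.7]
opening: 0.0875
gripper_force: 0.0
```

Emit:
step_arm(rows=[[0,[0,0,-15],[0,0,0]],[0,[0,0,-30],[0,0,0]],[0.5,[0,0,-30],[0,0,0]],[0.6,[0,0,-30],[0,0,0]],[0.6,[0,0,-30],[0,0,0]]])

```text
clock: 3.12
tool_pos: [0.4438, 0.1796, 0.0422]
orientation: [-180.0, 0.0, -125.0]
force: [0.7, 0.6, 0.7]
opening: 0.0732
gripper_force: 0.0
```

Emit:
step_arm(rows=[[0.6,[0,0,0],[0,0,0]],[0.7,[0,0,0],[0,0,0]],[0.8,[0,0,0],[0,0,0]],[0.8,[0,0,0],[0,0,0]],[0.8,[0,0,0],[0,0,0]]])

```text
clock: 3.53
tool_pos: [0.4438, 0.1798, 0.0425]
orientation: [-180.0, 0.1, -125.0]
force: [-1.9, 1.4, 7.9]
opening: 0.0578
gripper_force: 30.0
```

Emit:
step_arm(rows=[[0.8,[0,0,0],[0,0,0]],[0.8,[0,0,1],[0,0,0]],[0.8,[0,0,3],[0,0,0]],[0.8,[0,0,5],[0,0,0]],[0.8,[0,0,5],[0,0,0]]])

```text
clock: 3.95
tool_pos: [0.4434, 0.1793, 0.0468]
orientation: [-180.0, 0.0, -125.0]
force: [-0.3, -0.2, -2.1]
opening: 0.0574
gripper_force: 30.0
```

Emit:
step_arm(rows=[[0.8,[0,-15,1],[0,0,0]],[0.8,[-1,-40,1],[0,0,0]],[0.8,[-1,-70,1],[0,0,0]],[0.8,[-2,-100,1],[0,0,0]],[0.8,[-2,-125,1],[0,0,0]]])

```text
clock: 4.37
tool_pos: [0.4403, 0.0522, 0.0474]
orientation: [180.0, -0.0, -125.0]
force: [0.1, 0.5, -1.8]
opening: 0.0574
gripper_force: 30.0
```

Emit:
step_arm(rows=[[0.8,[4,-20,0],[0,0,0.06]],[0.8,[9,-40,0],[0,0,0.13]],[0.8,[14,-58,0],[0,0,0.2]],[0.8,[19,-70,0],[0,0,0.26]],[0.8,[19,-75,0],[0,0,0.26]]])

```text
clock: 4.78
tool_pos: [0.4607, -0.0224, 0.0475]
orientation: [-180.0, -0.0, -110.0]
force: [0.1, -0.1, -2.5]
opening: 0.0578
gripper_force: 30.0
```

Emit:
step_arm(rows=[[0.8,[0,0,0],[0,0,0]],[0.8,[0,0,-2],[0,0,0]],[0.8,[0,0,-4],[0,0,0]],[0.8,[0,0,-5.5],[0,0,0]],[0.8,[0,0,-5.5],[0,0,0]]])

```text
clock: 5.2
tool_pos: [0.4602, -0.0203, 0.0425]
orientation: [180.0, -0.0, -110.1]
force: [-2.7, -0.9, 7.0]
opening: 0.0577
gripper_force: 30.0
```

Emit:
step_arm(rows=[[0.2,[0,0,0],[0,0,0]],[0,[0,0,0],[0,0,0]],[0,[0,0,0],[0,0,0]],[0,[0,0,0],[0,0,0]],[0,[0,0,0],[0,0,0]]])

```text
clock: 5.62
tool_pos: [0.4604, -0.0205, 0.042]
orientation: [-180.0, -0.0, -110.1]
force: [0.3, -0.8, 0.2]
opening: 0.0846
gripper_force: 0.0
```

Emit:
step_arm(rows=[[0,[0,0,10],[0,0,0]],[0,[0,0,35],[0,0,0]],[0,[0,0,70],[0,0,0]],[0,[0,0,100],[0,0,0]],[0,[0,0,130],[0,0,0]]])

```text
clock: 6.03
tool_pos: [0.4601, -0.0208, 0.1736]
orientation: [-180.0, -0.0, -110.1]
force: [0.6, 0.8, -0.2]
opening: 0.0878
gripper_force: 0.0
```

```bash
python3 - <<'E'
from h import *; import cv2
o=ctrl.get_obs(); m=ctrl.camera_model("wrist"); im=ctrl.snapshot("wrist")
s=ctrl.snapshot("scene"); d=ctrl.snapshot("side")
print(o["clock"],o["tool_pos"],o["orientation"],o["joint_pos"],o["opening"])
np.savez("w2.npz",R=m["R"],t=m["t"],intrinsics=m["intrinsics"])
out=np.zeros((600,800,3),np.uint8)
out[:300,:400]=cv2.resize(im,(400,300),interpolation=cv2.INTER_AREA)
out[:300,400:]=cv2.resize(s[150:255,220:360],(400,300),interpolation=cv2.INTER_CUBIC)
out[300:,:400]=cv2.resize(d[180:300,280:440],(400,300),interpolation=cv2.INTER_CUBIC)
out[300:,400:]=cv2.resize(d[130:220,270:390],(400,300),interpolation=cv2.INTER_CUBIC)
cv2.imwrite("pics/p2.png",out[:,:,::-1]); cv2.imwrite("pics/w2.png",im[:,:,::-1])
P=pose([.461,-.02,-1.566+.26],[(0,0,.09),(-.038,0,.084),(.038,0,.084),(-.118,0,.04),(-.155,0,.03)])
for n,mm in (("w",m),("s",ctrl.camera_model("scene")),("d",ctrl.camera_model("side"))): print(n,np.round(proj(mm,P),1).tolist())
E
```

```text
6.0333 [ 0.46013553 -0.0207852   0.17359945] [-1.79998474e+02 -1.80102093e-03 -1.10113392e+02] [ 2.20238136e+01  2.58826376e+00 -2.97743328e+01  2.79339667e-03
 -5.76374800e+01 -4.21387007e+01] 0.08781905497978723
w [[276.2, 218.1], [302.7, 251.3], [248.0, 177.9], [343.2, 292.7], [359.6, 312.6]]
s [[280.0, 190.7], [292.7, 191.6], [267.3, 192.7], [318.7, 201.0], [330.5, 202.8]]
d [[344.1, 225.7], [342.2, 235.9], [345.5, 218.9], [337.1, 266.4], [334.9, 278.6]]
```

View pics/p2.png

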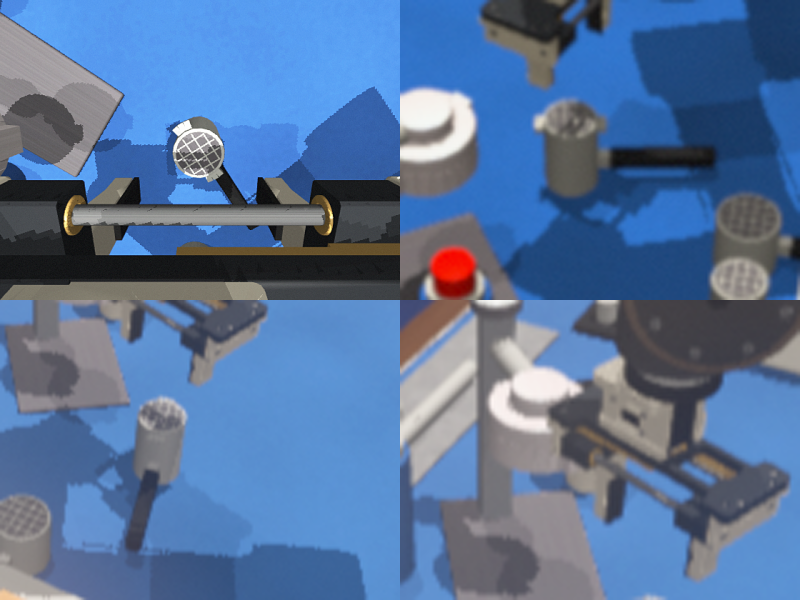

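The cup stands upright alone, with its top at wrist pixel (279,216), predicted (276,218), and its handle pointing at about 105°. Now I'll take the handle.

Emit:
step_arm(rows=[[0,[-5,20,0],[0,0,0.11]],[0,[-11,42,0],[0,0,0.22]],[0,[-17,66,0],[0,0,0.33]],[0,[-23,90,-5],[0,0,0.44]],[0,[-29,112,-20],[0,0,0.55]]])

```text
clock: 6.6
tool_pos: [0.4317, 0.0928, 0.1525]
orientation: [-179.9, 0.0, -78.3]
force: [-0.1, 0.4, 0.9]
opening: 0.0879
gripper_force: 0.0
```

Emit:
step_arm(rows=[[0,[0,0,-20],[0,0,0.066]],[0,[0,0,-45],[0,0,0.066]],[0,[0,0,-70],[0,0,0.066]],[0,[0,0,-90],[0,0,0.066]],[0,[0,0,-100],[0,0,0.066]]])

```text
clock: 7.02
tool_pos: [0.4293, 0.0901, 0.0488]
orientation: [179.7, -0.1, -74.8]
force: [0.4, -0.6, 0.6]
opening: 0.0876
gripper_force: 0.0
```

```bash
python3 - <<'E'
from h import *; import cv2
o=ctrl.get_obs(); m=ctrl.camera_model("wrist"); im=ctrl.snapshot("wrist")
print(o["clock"],o["tool_pos"],o["orientation"],o["joint_pos"])
cv2.imwrite("pics/w3.png",im[:,:,::-1])
P=pose([.461,-.02,-1.566+.26],[(0,0,.09),(-.041,0,.04),(-.118,0,.04),(-.155,0,.03),(-.029,0,.09)]); print(np.round(proj(m,P),1).tolist())
E
```

```text
7.0167 [0.4292786  0.09014594 0.04883677] [ 1.79726924e+02 -7.84170552e-02 -7.48406485e+01] [ 37.75739284  10.42328218 -41.21070709  -0.05209825 -38.64826541
 -22.55745958]
[[270.9, -9.5], [272.9, 121.8], [273.6, 262.2], [273.9, 308.9], [271.5, 88.3]]
```

View pics/w3.png

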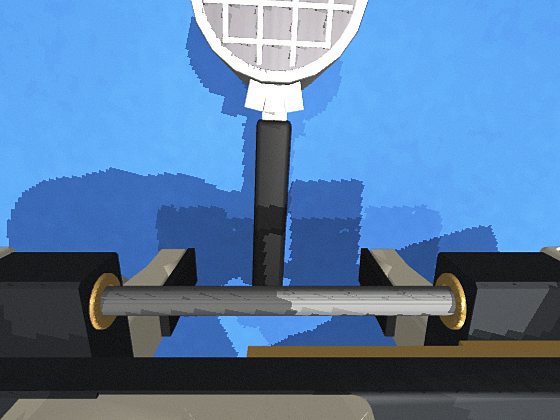

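The handle is visible at u=275 (near, v=122) and u=270 (far, v=280). So it is rotated about 3° from prediction, and I'll correct the yaw by -0.05 rad and the position by +2 mm in x.

Emit:
step_arm(rows=[[0,[2,0,-5],[0,0,-0.05]],[0,[2,0,-20],[0,0,-0.05]],[0,[2,0,-30],[0,0,-0.05]],[0.5,[2,0,-37],[0,0,-0.05]],[0.9,[2,0,-37],[0,0,-0.05]]])

```text
clock: 7.48
tool_pos: [0.4324, 0.0906, 0.0137]
orientation: [179.8, -0.1, -77.7]
force: [-1.5, 0.7, -0.2]
opening: 0.079
gripper_force: 0.0
```

Emit:
step_arm(rows=[[1,[0,0,0],[0,0,0]],[1,[0,0,0],[0,0,0]],[1,[0,0,0],[0,0,0]],[1,[0,0,0],[0,0,0]],[1,[0,0,0],[0,0,0]]])

```text
clock: 7.9
tool_pos: [0.4336, 0.0915, 0.0155]
orientation: [-179.9, 0.0, -77.7]
force: [-0.4, 0.1, 0.6]
opening: 0.0463
gripper_force: 0.0
```

Emit:
step_arm(rows=[[1,[0,0,0],[0,0,0]],[1,[0,0,0],[0,0,0]],[1,[0,0,0],[0,0,0]],[1,[0,0,0],[0,0,0]],[1,[0,0,0],[0,0,0]]])

```text
clock: 8.32
tool_pos: [0.4335, 0.0914, 0.0151]
orientation: [-180.0, 0.0, -77.7]
force: [0.4, 0.2, 0.1]
opening: 0.0181
gripper_force: 30.0
```

Emit:
step_arm(rows=[[1,[0,0,5],[0,0,0]],[1,[0,0,15],[0,0,0]],[1,[3,-15,27],[0,0,0.1]],[1,[8,-40,38],[0,0,0.2]],[1,[14,-65,45],[0,0,0.3]]])

```text
clock: 8.73
tool_pos: [0.4474, 0.0261, 0.0612]
orientation: [-180.0, 0.0, -60.1]
force: [1.1, 0.7, -1.7]
opening: 0.0176
gripper_force: 30.0
```

Emit:
step_arm(rows=[[1,[4,-15,0],[0,0,0.12]],[1,[8,-30,0],[0,0,0.24]],[1,[12,-45,0],[0,0,0.36]],[1,[15,-60,0],[0,0,0.48]],[1,[18,-72,0],[0,0,0.58]]])

```text
clock: 9.15
tool_pos: [0.4648, -0.0468, 0.0601]
orientation: [180.0, 0.1, -26.9]
force: [0.6, -0.2, -2.2]
opening: 0.0178
gripper_force: 30.0
```

Emit:
step_arm(rows=[[1,[0,0,0],[0,0,0.04]],[1,[0,0,0],[0,0,0.04]],[1,[0,0,0],[0,0,0.04]],[1,[0,0,0],[0,0,0.04]],[1,[0,0,0],[0,0,0.04]]])

```text
clock: 9.57
tool_pos: [0.4652, -0.0454, 0.0601]
orientation: [180.0, 0.0, -25.0]
force: [0.2, -0.4, -2.0]
opening: 0.0178
gripper_force: 30.0
```

```bash
python3 - <<'E'
from h import *; import cv2
o=ctrl.get_obs(); m=ctrl.camera_model("wrist"); im=ctrl.snapshot("wrist")
s=ctrl.snapshot("scene"); d=ctrl.snapshot("side")
print(o["clock"],o["tool_pos"],o["orientation"],o["joint_pos"],o["force"],o["moment"],o["opening"])
out=np.zeros((600,800,3),np.uint8)
out[:300,:400]=im[:300,80:480]
out[:300,400:]=cv2.resize(s[160:265,180:320],(400,300),interpolation=cv2.INTER_CUBIC)
out[300:,:400]=cv2.resize(d[130:220,270:390],(400,300),interpolation=cv2.INTER_CUBIC)
cv2.imwrite("pics/p4.png",out[:,:,::-1]); np.savez("w4.npz",w=im,s=s,d=d,R=m["R"],t=m["t"],K=m["intrinsics"])
a=np.radians(o["orientation"][2]);p=o["tool_pos"]; z=p[2]-.0151
P=pose([p[0]+.114*np.cos(a),p[1]+.114*np.sin(a),a],[(0,0,.09+z),(-.038,0,.084+z),(.038,0,.084+z),(0,.029,.09+z),(0,-.029,.09+z)])
H=pose([.623,-.12,.611],[(0,0,.233),(.048,0,.165),(-.048,0,.165),(0,.048,.165),(0,-.048,.165),(-.065,.06,.008),(-.065,-.13,.008)])
for n,mm in (("w",m),("s",ctrl.camera_model("scene")),("d",ctrl.camera_model("side"))): print(n,np.round(proj(mm,P)).tolist(),np.round(proj(mm,H)).tolist())
E
```

```text
9.5667 [ 0.46518935 -0.04539552  0.06008685] [ 1.79995550e+02  1.07341227e-02 -2.50066144e+01] [ 1.86499190e+01  1.17034465e+01 -3.72716706e+01 -6.38280821e-03
 -4.10357213e+01  4.63482819e+01] [ 0.18510396 -0.39452629 -2.04482524] [ 0.04087464  0.35014107 -0.01321142] 0.017798972967273712
w [[276.0, -65.0], [277.0, 118.0], [276.0, -278.0], [142.0, -65.0], [411.0, -65.0]] [[272.0, 907.0], [-511.0, -2326.0], [725.0, -700.0], [65.0, -417.0], [953.0, -3880.0], [321.0, 92.0], [538.0, -282.0]]
s [[246.0, 201.0], [255.0, 195.0], [237.0, 210.0], [254.0, 205.0], [238.0, 197.0]] [[229.0, 187.0], [237.0, 217.0], [225.0, 194.0], [247.0, 201.0], [214.0, 211.0], [247.0, 223.0], [186.0, 242.0]]
d [[322.0, 190.0], [330.0, 197.0], [315.0, 186.0], [315.0, 193.0], [329.0, 187.0]] [[311.0, 155.0], [296.0, 174.0], [326.0, 172.0], [313.0, 182.0], [309.0, 165.0], [332.0, 221.0], [322.0, 186.0]]
```

View pics/p4.png

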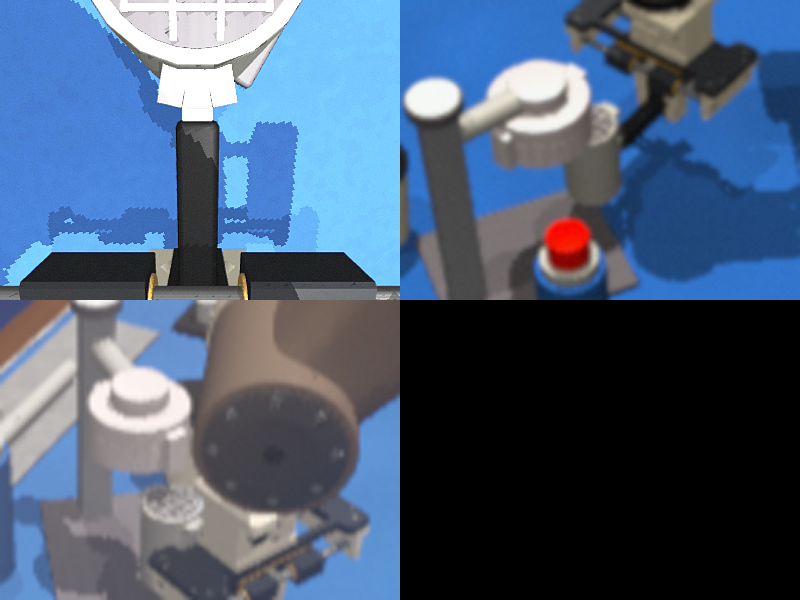

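Wrist view: the handle is gripped straight and centred at u=277, with its lug tip near v=105. The scene and side views show the cup level, just below and in front of the head. Next I'll refine the head position and the cup's offset in the hand.

```bash
python3 - <<'E'
from h import *
S,D=ctrl.camera_model("scene"),ctrl.camera_model("side"); R=lambda x:np.round(x,4).tolist()
b=[27.2e-3,-101.4e-3,.273]
L=[(-.065,-.13,.008),(.085,-.13,.008),(.085,.06,.008),(-.065,.06,.008),(0,0,.233),b]
s=np.array([(122,248),(168,365),(378,295),(318,185),(263,65),(138,80)])*.3+[150-.35,170-.35]
d=(np.array([(700,265),(555,275),(577,400),(733,388),(662,150),(614,48)])-[400,0])*.275+[240-.36,115-.36]
for by in (0,.6,1.2):
  print(by,[R(v) for v in [fit([(S,L,s-[0,by]),(D,L,d-[0,by])],[.6,-.1,.6])[0]]])
def f(p):
  return np.concatenate([(proj(S,pose(p[:3],L))-s+[p[3],p[4]]).ravel(),(proj(D,pose(p[:3],L))-d+[p[5],p[6]]).ravel(),np.array(p[3:])*.7])
print(R(least_squares(f,[.6,-.1,.6,0,0,0,0]).x))
z=np.load("w4.npz"); m=dict(R=z["R"],t=z["t"],intrinsics=z["K"])
p=np.array([.46519,-.0454]);a=np.radians(-25)
for r in (.110,.114,.118):
  q=pose([p[0]+r*np.cos(a),p[1]+r*np.sin(a),a],[(-.041,0,.085),(-.038,0,.122),(-.038,0,.129),(-.029,0,.135),(-.041,.009,.085),(-.041,-.009,.085),(-.0365,.0107,.129),(-.0365,-.0107,.129)])
  print(r,R(np.round(proj(m,q),1)))
E
```

```text
0 [[0.6238, -0.121, 0.612]]
0.6 [[0.6233, -0.1218, 0.6127]]
1.2 [[0.6228, -0.1226, 0.6136]]
[0.6229, -0.1216, 0.6135, -0.2312, 1.1451, 0.2048, 0.8893]
0.11 [[276.9, 134.7], [276.7, 131.8], [276.6, 133.2], [276.5, 96.9], [254.6, 134.7], [299.2, 134.7], [236.9, 127.5], [316.3, 127.4]]
0.114 [[276.9, 124.5], [276.7, 117.6], [276.6, 117.8], [276.5, 79.3], [254.4, 124.5], [299.3, 124.4], [236.4, 112.0], [316.9, 111.9]]
0.118 [[276.9, 114.0], [276.6, 102.9], [276.6, 102.0], [276.5, 61.2], [254.2, 114.1], [299.5, 114.0], [235.8, 96.1], [317.4, 96.0]]
```

Emit:
step_arm(rows=[[1,[12,-6,0],[0,0,0]],[1,[26,-14,0],[0,0,0]],[1,[40,-21,0],[0,0,0]],[1,[49,-26,0],[0,0,0]],[1,[52,-27,0],[0,0,0]]])

```text
clock: 10.13
tool_pos: [0.5186, -0.0731, 0.0599]
orientation: [180.0, -0.0, -25.0]
force: [0.6, -0.2, -1.2]
opening: 0.0178
gripper_force: 30.0
```

Emit:
step_arm(rows=[[1,[0,0,5],[0,0,0]],[1,[0,0,12],[0,0,0]],[1,[0,0,18],[0,0,0]],[1,[0,0,22],[0,0,0]],[1,[0,0,24],[0,0,0]]])

```text
clock: 10.55
tool_pos: [0.5176, -0.0724, 0.0854]
orientation: [-179.9, -0.1, -24.9]
force: [0.3, -0.6, -2.5]
opening: 0.0177
gripper_force: 30.0
```

Emit:
step_arm(rows=[[1,[0,0,2],[0,0,0]],[1,[0,0,4],[0,0,0]],[1,[0,0,6],[0,0,0]],[1,[0,0,8],[0,0,0]],[1,[0,0,10],[0,0,0]]])

```text
clock: 10.97
tool_pos: [0.5173, -0.0727, 0.0941]
orientation: [180.0, 0.0, -25.0]
force: [-0.6, -0.9, -2.4]
opening: 0.0179
gripper_force: 30.0
```

```bash
python3 - <<'E'
from h import *
o=ctrl.get_obs(); print({k:np.round(o[k],3) for k in ("clock","tool_pos","orientation","force","moment")})
import cv2
s=ctrl.snapshot("scene"); d=ctrl.snapshot("side")
out=np.zeros((450,800,3),np.uint8)
out[:,:400]=cv2.resize(s[165:255,190:270],(400,450),interpolation=cv2.INTER_CUBIC)
out[:,400:]=cv2.resize(d[130:220,270:350],(400,450),interpolation=cv2.INTER_CUBIC)
cv2.imwrite("pics/p5.png",out[:,:,::-1])
E
```

```text
{'clock': np.float64(10.967), 'tool_pos': array([ 0.517, -0.073,  0.094]), 'orientation': array([ 1.79993e+02,  1.20000e-02, -2.49710e+01]), 'force': array([-0.64 , -0.918, -2.353]), 'moment': array([ 0.013,  0.411, -0.043])}
```

Emit:
step_arm(rows=[[1,[0,0,2],[0,0,0]],[1,[0,0,4],[0,0,0]],[1,[0,0,5],[0,0,0]],[1,[0,0,6],[0,0,0]],[1,[0,0,7],[0,0,0]]])

```text
clock: 11.48
tool_pos: [0.5174, -0.0727, 0.1011]
orientation: [180.0, 0.0, -25.0]
force: [0.3, 0.2, -2.1]
opening: 0.0177
gripper_force: 30.0
```

Emit:
step_arm(rows=[[1,[0,0,2],[0,0,0]],[1,[0,0,4],[0,0,0]],[1,[0,0,6],[0,0,0]],[1,[0,0,8],[0,0,0]],[1,[0,0,9],[0,0,0]]])

```text
clock: 11.9
tool_pos: [0.5176, -0.0727, 0.1105]
orientation: [-180.0, -0.0, -25.0]
force: [0.5, 0.8, -2.4]
opening: 0.0179
gripper_force: 30.0
```

Emit:
step_arm(rows=[[1,[0,0,1],[0,0,0]],[1,[0,0,2],[0,0,0]],[1,[0,0,3],[0,0,0]],[1,[0,0,3],[0,0,0]],[1,[0,0,3],[0,0,0]]])

```text
clock: 12.32
tool_pos: [0.5174, -0.0727, 0.1131]
orientation: [-180.0, -0.0, -25.0]
force: [-0.1, -0.5, -2.3]
opening: 0.0178
gripper_force: 30.0
```

Emit:
step_arm(rows=[[1,[0,0,0.5],[0,0,0]],[1,[0,0,1],[0,0,0]],[1,[0,0,1.5],[0,0,0]],[1,[0,0,2],[0,0,0]],[1,[0,0,2],[0,0,0]]])

```text
clock: 12.73
tool_pos: [0.5175, -0.0727, 0.1152]
orientation: [-180.0, -0.0, -25.0]
force: [0.4, 0.0, -2.0]
opening: 0.0177
gripper_force: 30.0
```

Emit:
step_arm(rows=[[1,[-2.4,-5.6,0],[0,0,0.052]],[1,[-4.6,-11.3,0],[0,0,0.105]],[1,[-6.4,-17.1,0],[0,0,0.157]],[1,[-7.9,-23,0],[0,0,0.209]],[1,[-7.9,-23,0],[0,0,0.209]]])

```text
clock: 13.15
tool_pos: [0.5091, -0.0963, 0.115]
orientation: [180.0, 0.0, -12.9]
force: [-0.9, -0.7, -1.7]
opening: 0.0179
gripper_force: 30.0
```

Emit:
step_arm(rows=[[1,[-2.1,-12,0],[0,0,0.105]],[1,[-3,-24.2,0],[0,0,0.209]],[1,[-2.6,-36.4,0],[0,0,0.314]],[1,[-0.9,-48.5,0],[0,0,0.419]],[1,[-0.9,-48.5,0],[0,0,0.419]]])

```text
clock: 13.57
tool_pos: [0.5088, -0.1453, 0.115]
orientation: [180.0, 0.0, 11.2]
force: [0.3, -1.0, -1.5]
opening: 0.0177
gripper_force: 30.0
```

Emit:
step_arm(rows=[[1,[3,-11.8,0],[0,0,0.105]],[1,[7.1,-23.2,0],[0,0,0.209]],[1,[12.5,-34.2,0],[0,0,0.314]],[1,[18.9,-44.6,0],[0,0,0.419]],[1,[18.9,-44.6,0],[0,0,0.419]]])

```text
clock: 13.98
tool_pos: [0.5285, -0.1895, 0.115]
orientation: [180.0, 0.0, 35.1]
force: [0.5, -1.4, -1.4]
opening: 0.0177
gripper_force: 30.0
```

```bash
python3 - <<'E'
from h import *
o=ctrl.get_obs(); print({k:np.round(o[k],3) for k in ("clock","tool_pos","orientation","force","moment")})
import cv2
s=ctrl.snapshot("scene"); d=ctrl.snapshot("side")
out=np.zeros((450,800,3),np.uint8)
out[:,:400]=cv2.resize(s[165:255,180:260],(400,450),interpolation=cv2.INTER_CUBIC)
out[:,400:]=cv2.resize(d[130:220,280:360],(400,450),interpolation=cv2.INTER_CUBIC)
cv2.imwrite("pics/p6.png",out[:,:,::-1])
E
```

```text
{'clock': np.float64(13.983), 'tool_pos': array([ 0.529, -0.19 ,  0.115]), 'orientation': array([1.79966e+02, 2.00000e-03, 3.50760e+01]), 'force': array([ 0.51 , -1.427, -1.379]), 'moment': array([-0.442,  0.141, -0.057])}
```

View pics/p6.png

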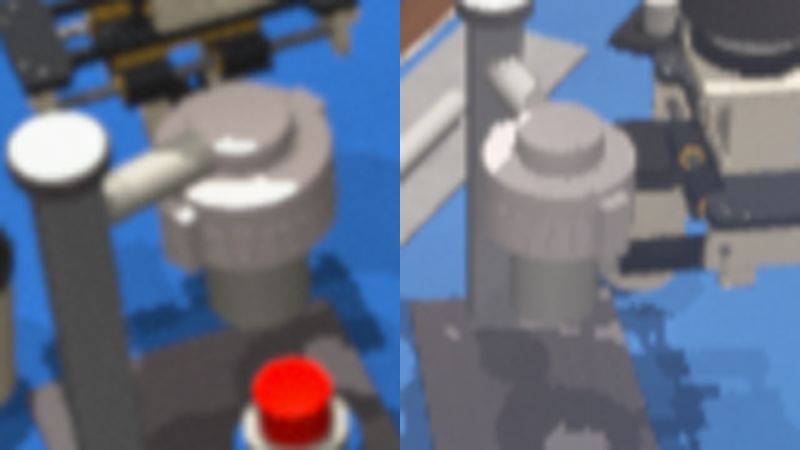

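The cup sits inside the head and centred in both views, with the handle at 215° and no contact force. Now I'll lower it onto the flange.

Emit:
step_arm(rows=[[1,[0,0,-1],[0,0,0]],[1,[0,0,-2],[0,0,0]],[1,[0,0,-3],[0,0,0]],[1,[0,0,-4],[0,0,0]],[1,[0,0,-4],[0,0,0]]])

```text
clock: 14.5
tool_pos: [0.5276, -0.1885, 0.1111]
orientation: [180.0, -0.0, 35.0]
force: [-0.7, 0.2, -1.2]
opening: 0.0178
gripper_force: 30.0
```

Emit:
step_arm(rows=[[1,[0,0,-0.5],[0,0,0]],[1,[0,0,-1],[0,0,0]],[1,[0,0,-1.5],[0,0,0]],[1,[0,0,-2],[0,0,0]],[1,[0,0,-2],[0,0,0]]])

```text
clock: 14.92
tool_pos: [0.5283, -0.1887, 0.1095]
orientation: [179.9, -0.1, 35.0]
force: [0.9, 1.7, 2.7]
opening: 0.0179
gripper_force: 30.0
```

Emit:
step_arm(rows=[[0.9,[0,0,-0.5],[0,0,0]],[0.6,[0,0,-0.5],[0,0,0]],[0.3,[0,0,-0.5],[0,0,0]],[0.3,[0,0,-0.5],[0,0,0]],[0.3,[0,0,-0.5],[0,0,0]]])

```text
clock: 15.33
tool_pos: [0.527, -0.1889, 0.1083]
orientation: [-180.0, 0.0, 35.0]
force: [-0.7, 1.2, 0.2]
opening: 0.0386
gripper_force: 0.0
```

```bash
python3 - <<'E'
from h import *
o=ctrl.get_obs(); print({k:np.round(o[k],3) for k in ("clock","tool_pos","orientation","force","opening")})
import cv2
w=ctrl.snapshot("wrist");d=ctrl.snapshot("side")
out=np.zeros((450,800,3),np.uint8)
out[:,:400]=cv2.resize(w[:300,140:407],(400,450),interpolation=cv2.INTER_CUBIC)
out[:,400:]=cv2.resize(d[130:220,280:360],(400,450),interpolation=cv2.INTER_CUBIC)
cv2.imwrite("pics/p7.png",out[:,:,::-1])
E
```

```text
{'clock': np.float64(15.333), 'tool_pos': array([ 0.527, -0.189,  0.108]), 'orientation': array([-1.7997e+02,  4.8000e-02,  3.5001e+01]), 'force': array([-0.678,  1.151,  0.193]), 'opening': np.float64(0.039)}
```

View pics/p7.png

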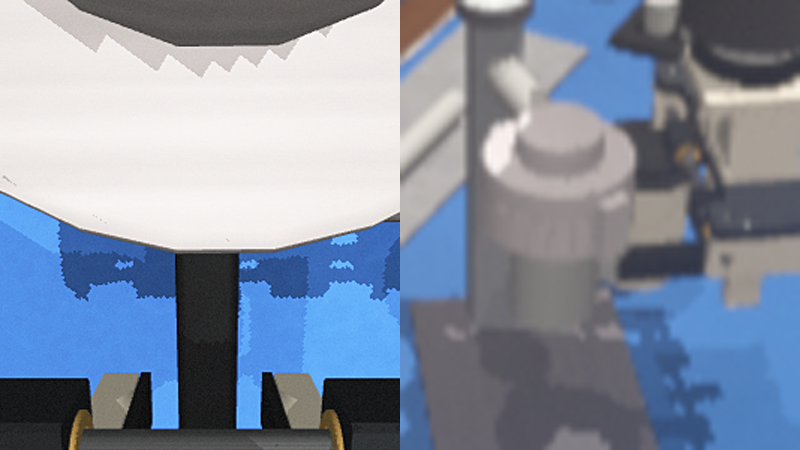

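The fingers are open and the cup hangs in the head with its handle straight between them. Now I'll retreat upward.

Emit:
step_arm(rows=[[0.2,[0,0,0],[0,0,0]],[0.2,[0,0,5],[0,0,0]],[0.2,[-2,-1,20],[0,0,0]],[0.2,[-5,-4,45],[0,0,0]],[0.2,[-10,-7,70],[0,0,0]]])

```text
clock: 15.85
tool_pos: [0.517, -0.1958, 0.179]
orientation: [-179.9, 0.1, 35.0]
force: [0.4, 0.2, 0.0]
opening: 0.0701
gripper_force: 0.0
```

Emit:
step_arm(rows=[[0.2,[-10,-7,30],[0,0,0]],[0.2,[-20,-14,50],[0,0,0]],[0.2,[-20,-14,60],[0,0,0]],[0.2,[-20,-14,60],[0,0,0]],[0.2,[-20,-14,60],[0,0,0]]])

```text
clock: 16.27
tool_pos: [0.4976, -0.2096, 0.2387]
orientation: [180.0, -0.1, 35.0]
force: [-1.0, 0.0, -1.1]
opening: 0.07
gripper_force: 0.0
```

```bash
python3 - <<'E'
from h import *
import cv2
o=ctrl.get_obs(); print({k:np.round(o[k],3) for k in ("clock","tool_pos","force","qvel")})
m=ctrl.camera_model("wrist");w=ctrl.snapshot("wrist");d=ctrl.snapshot("side");s=ctrl.snapshot("scene")
out=np.zeros((600,800,3),np.uint8)
out[:300,:400]=cv2.resize(w,(400,300),interpolation=cv2.INTER_AREA)
out[:300,400:]=cv2.resize(s[150:300,150:350],(400,300),interpolation=cv2.INTER_CUBIC)
out[300:,:400]=cv2.resize(d[130:220,270:390],(400,300),interpolation=cv2.INTER_CUBIC)
out[300:,400:]=cv2.resize(s[170:260,180:300],(400,300),interpolation=cv2.INTER_CUBIC)
cv2.imwrite("pics/p8.png",out[:,:,::-1])
for z in (.124,.127):
  P=pose([.623,-.1218,.613],[(-.041,0,z+.01),(-.118,0,z+.01),(-.155,0,z)])
  for c in (m,ctrl.camera_model("side")): print(z,np.round(proj(c,P),1).tolist())
E
```

```text
{'clock': np.float64(16.267), 'tool_pos': array([ 0.498, -0.21 ,  0.239]), 'force': array([-1.008,  0.041, -1.058]), 'qvel': array([ 0.2  ,  1.515, -1.525, -0.339,  0.374,  0.057])}
0.124 [[277.7, 65.7], [277.9, 167.9], [278.0, 207.9]]
0.124 [[323.3, 179.7], [346.7, 178.0], [357.6, 179.6]]
0.127 [[277.7, 65.1], [277.9, 168.4], [278.0, 208.9]]
0.127 [[323.4, 178.9], [346.8, 177.2], [357.7, 178.9]]
```

View pics/p8.png

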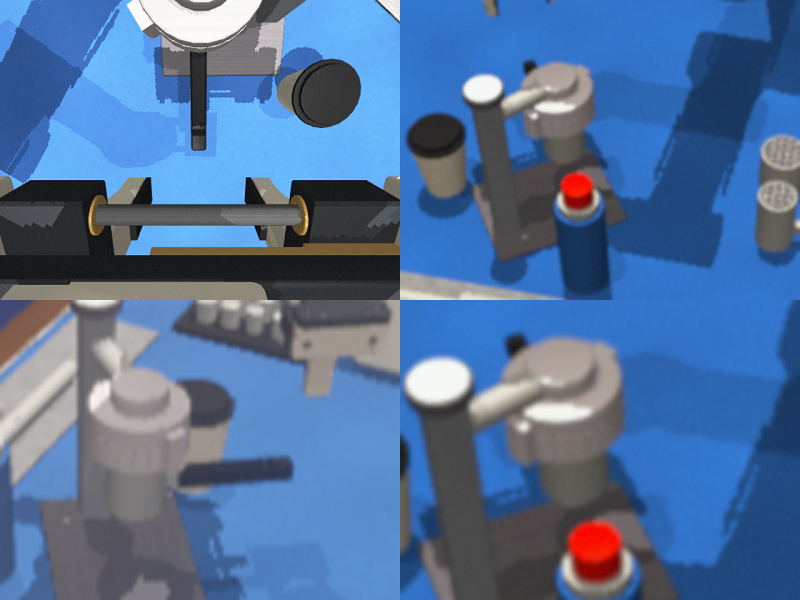

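The cup hangs on its own. Its handle tip is at wrist pixel (279,210), against a predicted (278,208). The arm is clear of everything and the bystanders are still in place, so I'm handing in.

```bash
python3 -c "
from plant import ctrl
print(ctrl.close_job())"
```

```text
the job is handed in; nothing more can be done
None
```

I've handed the job in: the filter cup was set down clear of the rack, then locked into the head, where it hangs on its own with its handle in the locked direction. The bystanders in the last pictures looked untouched, and it took about 16 s; no pass/fail result came back.

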